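# Change over the seasoning rack, keeping the cook's order

### The arm

A 6-joint arm with a two-finger parallel gripper is mounted at the origin on a cart in front of the work surface, level with it; the furniture and walls round the work are solid. World frame = base frame: x ahead of the robot, y to its left, z up, the work surface at z = 0. Lengths are in m, angles in rad, forces in N, time in s.
With the tool pointing down it reaches from about 0.35 to 0.875 m from the base axis. Payload 4.2 kg.
Tool frame: the origin (TCP) lies on the centre line of the jaws, within the pads' length; the fingertips stand 22 mm ahead of it and the grasp point (between the pads) lies 3 mm ahead of it; z points along the fingers, y is the line along which they close (so a half turn about z gives the same grasp; the last joint's range is limited). The gripper opens to 85 mm and grips with 20 to 120 N. Pads are 22 mm wide; open, the fingers measure 114 mm over their backs; the gripper's body (76 mm by 85 mm) begins 54 mm behind the grasp point. The pads swing forward as they close: fully open they stand 13 mm farther back than shut.
Start: joints at [-0.923, 0.385, 0.008, 0, -1.194, -0.259], TCP at [0.237, -0.578, 0.253] pointing down, gripper open.
Joint ranges: [-3.14, 3.14], [-1.21, 2.06], [-1.07, 1.41], [-3.16, 2.05], [-2.99, -0.16], [-3.1, 3.1]. Speed limits (rad/s): [2.79, 2.79, 3.14, 3.14, 3.14, 3.14].

### API

Orientations are given as a 3x3 rotation matrix whose columns are the frame's x, y, z axes.
In Python, from cell import arm gives the robot as it stands.
- The arm moves only by the shell command python3 -m crank 'ROWS' [FORCE]. ROWS is text: rows parted by semicolons, each of 7 numbers parted by spaces: the finger opening in m, from 0 to 0.0854, then the shift along the tool's x, y, z in m, then the turn, a rotation vector about the tool's x, y, z in rad. A call has 1 to 8 rows; each row is the pose to reach, as a shift and turn from the pose commanded when the call began, along the tool's axes at that moment; what a row does not reach only later rows make up. A row lasts 1/10 s, in which the tool goes at most 50 mm and 8.59 degrees, less where a joint would pass 70% of its speed; a pose out of reach is approached as far as the arm can. A call with a gripper value outside its range is refused whole. The fingers move at their own pace and stop on an object; FORCE is the grip in N (left out, the last holds). Time passes only in rows, so rows that repeat a pose let the fingers close. It gives the time, the measured TCP pose, the force, the opening and the grip force at its end, in the units of the state.
- arm.get_obs(): the state, without advancing time (a new reading comes with each control period).
- arm.grab_frame(name): name is "side" or "top"; returns the picture (420x560x3 uint8, red, green, blue); there is no depth.
- arm.camera_model(name): a dict with "K" (3x3 intrinsics, pixels), "T" (4x4, takes a point from camera to world coordinates). Camera axes: x right, y down, z forward; pixel columns grow to the right and rows downward; lengths in m; the calibration is good to about 2 mm. A picture is of the moment at which its call begins. camera_model takes no time and is no camera call.
- arm.sign_off(): hands the job in; it is judged then, once.
The state is a dict: "time": time; "q": joint angles; "joint_velocities": joint speeds; "joint_efforts": joint torques, N m; "position": TCP position; "orientation": TCP orientation; "force": force on the tool from outside, world axes, zero at the start; "ft_torque": the same for the moment, N m; "opening": finger opening in m; "finger_force": force on a finger pad.
Only numpy, scipy, OpenCV 4.12 (cv2) and the standard library are available. Lean on these libraries where they do the work, as an engineer would, in place of code of your own. Each camera call takes 0.05 s, during which the arm holds its last target. There are 200 camera calls.

### The job

Move the four seasonings from the old wire caddy into the new wooden rack beside it, each upright in a hole of its own with its foot down on the base board. Keep them in the same left-to-right order in which they stand now, because the cook reaches for them without looking. Lower them in gently rather than dropping them, let none fall over, and leave the mug and the drinks can where they are.

Things in the scene. Friction and masses are not known exactly. Their poses are not given: they have to be found in the camera images.
- pepper_mill_mid (a point): Dark wooden pepper mill with a waist, a wider head and a small steel ball on top; 122 mm tall, 50 mm across the foot. Loose, under 0.4 kg, in one of the caddy's bays at the start. The point is its centre, 61 mm above its underside; z points up. From 60 to 90 mm up it has a straight head 44 mm across: grip there, about 75 mm up, fingers closing fore and aft across the row.
- salt_caster_mid (a point): Plain metal salt caster (a straight can with a domed, perforated top); 98 mm tall, 48 mm across. Loose, under 0.4 kg, in one of the caddy's bays at the start. The point is its centre, 49 mm above its underside; z points up. From 60 to 80 mm up it has straight sides 48 mm across: grip there, about 75 mm up, fingers closing fore and aft across the row.
- oil_cruet_mid (a point): White ceramic oil cruet with a short narrow neck and a cork; 120 mm tall, 52 mm across. Loose, under 0.4 kg, in one of the caddy's bays at the start. The point is its centre, 60 mm above its underside; z points up. From 60 to 80 mm up it has straight sides 52 mm across: grip there, about 75 mm up, fingers closing fore and aft across the row.
- spice_jar_mid (a point): Brown glass spice jar with a paper label and a tall, straight, flat-topped black lid; 98 mm tall, 47 mm across. Loose, under 0.4 kg, in one of the caddy's bays at the start. The point is its centre, 49 mm above its underside; z points up. From 60 to 92 mm up it has its black lid, 47 mm across, fixed to the jar: grip there, about 75 mm up, fingers closing fore and aft across the row.
- wire_caddy: Old caddy, a steel wire frame 80 mm deep (x), 318 mm long (y), fixed. Origin: centre of its underside, on the worktop; x points away from the robot, y to its left, within 10 degrees. Four 72 mm square bays in a row at y = +114, +38, -38, -114 mm, x = 0; a seasoning stands within 6 mm of the middle of each, on the floor 12 mm up. Wires reach 48 mm up, end loops 62 mm.
- wooden_rack: New empty rack of light wood, fixed, left or right of the caddy, about in line. Origin: centre of its underside, on the worktop; x points away from the robot, y to its left, within 10 degrees. Four round holes 68 mm wide at y = +114, +38, -38, -114 mm, x = 0, in its upper board, top 50 mm up; under it the base board, top 12 mm up. 96 mm deep (x), 332 mm long (y), ends 62 mm high.
- mug_mid (a point): White mug with dots, 78 mm across and 93 mm tall, loose, standing behind the racks on the right; a bystander. The point is the middle of the cup, 46 mm up.
- can_mid (a point): White and blue drinks can, 66 mm across and 115 mm tall, loose, standing behind the racks; a bystander. The point is its middle, 58 mm up.
Not all that is in view belongs to the job. Leave any turquoise or yellow look-alike of the part that bears spice_jar_mid alone.

How it is judged:
At the end, for the whole second after the job is handed in: Every seasoning stands upright (0.1 rad) in a wooden-rack hole, foot on the base board (6 mm), within 18 mm of the hole's middle, released, at rest, in the same left-to-right order as at the start: each has moved by the racks' spacing, 350 mm within 42 mm (the next hole is 76 mm off) (x of pepper_mill_mid in the frame of wooden_rack between -0.018 and 0.018 m and (y of pepper_mill_mid in the frame of wooden_rack between 0.096 and 0.132 m or y of pepper_mill_mid in the frame of wooden_rack between 0.02 and 0.056 m or y of pepper_mill_mid in the frame of wooden_rack between -0.056 and -0.02 m or y of pepper_mill_mid in the frame of wooden_rack between -0.132 and -0.096 m) and z of pepper_mill_mid in the frame of wooden_rack between 0.067 and 0.079 m and angle between each of pepper_mill_mid, salt_caster_mid, oil_cruet_mid, spice_jar_mid's own z axis and vertical below 0.1 rad and distance of pepper_mill_mid from where it was at the start of the episode between 0.308 and 0.392 m and linear speed of each of pepper_mill, salt_caster, oil_cruet, spice_jar below 0.02 m/s and angular speed of each of pepper_mill, salt_caster, oil_cruet, spice_jar below 0.2 rad/s and contact force between the fingers and pepper_mill below 0.1 N and x of salt_caster_mid in the frame of wooden_rack between -0.018 and 0.018 m and (y of salt_caster_mid in the frame of wooden_rack between 0.096 and 0.132 m or y of salt_caster_mid in the frame of wooden_rack between 0.02 and 0.056 m or y of salt_caster_mid in the frame of wooden_rack between -0.056 and -0.02 m or y of salt_caster_mid in the frame of wooden_rack between -0.132 and -0.096 m) and z of salt_caster_mid in the frame of wooden_rack between 0.055 and 0.067 m and distance of salt_caster_mid from where it was at the start of the episode between 0.308 and 0.392 m and contact force between the fingers and salt_caster below 0.1 N and x of oil_cruet_mid in the frame of wooden_rack between -0.018 and 0.018 m and (y of oil_cruet_mid in the frame of wooden_rack between 0.096 and 0.132 m or y of oil_cruet_mid in the frame of wooden_rack between 0.02 and 0.056 m or y of oil_cruet_mid in the frame of wooden_rack between -0.056 and -0.02 m or y of oil_cruet_mid in the frame of wooden_rack between -0.132 and -0.096 m) and z of oil_cruet_mid in the frame of wooden_rack between 0.066 and 0.078 m and distance of oil_cruet_mid from where it was at the start of the episode between 0.308 and 0.392 m and contact force between the fingers and oil_cruet below 0.1 N and x of spice_jar_mid in the frame of wooden_rack between -0.018 and 0.018 m and (y of spice_jar_mid in the frame of wooden_rack between 0.096 and 0.132 m or y of spice_jar_mid in the frame of wooden_rack between 0.02 and 0.056 m or y of spice_jar_mid in the frame of wooden_rack between -0.056 and -0.02 m or y of spice_jar_mid in the frame of wooden_rack between -0.132 and -0.096 m) and z of spice_jar_mid in the frame of wooden_rack between 0.055 and 0.067 m and distance of spice_jar_mid from where it was at the start of the episode between 0.308 and 0.392 m and contact force between the fingers and spice_jar below 0.1 N); the robot touches nothing.
It fails at once if a seasoning is tipped over (angle between any of pepper_mill_mid, salt_caster_mid, oil_cruet_mid, spice_jar_mid's own z axis and vertical above 0.7 rad).
It fails at once if a seasoning is dropped ((z of pepper_mill_mid in the frame of wooden_rack below 0.113 m and linear speed of pepper_mill above 0.6 m/s) or (z of salt_caster_mid in the frame of wooden_rack below 0.101 m and linear speed of salt_caster above 0.6 m/s) or (z of oil_cruet_mid in the frame of wooden_rack below 0.112 m and linear speed of oil_cruet above 0.6 m/s) or (z of spice_jar_mid in the frame of wooden_rack below 0.101 m and linear speed of spice_jar above 0.6 m/s)).
It fails at once if the mug is disturbed (distance of mug_mid from where it was at the start of the episode above 0.02 m).
It fails at once if the can is disturbed (distance of can_mid from where it was at the start of the episode above 0.02 m).
It also fails if it takes over 96 s, if anything falls off the work surface, if the arm or the gripper's body presses on something with over 40 N, if the wrist force passes 120 N, or if a joint passes its speed limit or range.

## Working session

There is one attempt and no reset: what is moved stays moved. The work goes in short steps, Python scripts to look and compute and a shell command to move; the robot and the scene stay as the last step left them, time stands still between calls to the robot, and variables do not carry over. Pictures are saved under pics/ and viewed, at most 14 in all, crops included, and the job is handed in when it is done.

```bash
mkdir -p pics; ls; python3 - <<'E'
from cell import arm
import cv2,numpy as np
np.set_printoptions(precision=4,suppress=True)
for n in("top","side"):
    cv2.imwrite(f"pics/{n}0.png",arm.grab_frame(n)[:,:,::-1]); m=arm.camera_model(n); print(n,m["K"],m["T"])
o=arm.get_obs()
print(o["position"],o["orientation"],o["opening"],o["time"])
E
```

```text
pics
top [[428.6567   0.     287.2025]
 [  0.     428.6567 210.2976]
 [  0.       0.       1.    ]] [[ 0.0219 -0.9837  0.1786  0.3293]
 [-0.9998 -0.0222  0.0004  0.0048]
 [ 0.0036 -0.1785 -0.9839  1.1752]
 [ 0.      0.      0.      1.    ]]
side [[465.2435   0.     279.1687]
 [  0.     465.2435 207.224 ]
 [  0.       0.       1.    ]] [[-0.4222 -0.5431  0.7257 -0.4541]
 [-0.9063  0.236  -0.3507  0.5143]
 [ 0.0192 -0.8058 -0.5919  0.8999]
 [ 0.      0.      0.      1.    ]]
[ 0.2368 -0.5779  0.2523] [[-0.9254 -0.3789 -0.0009]
 [-0.3789  0.9254  0.0018]
 [ 0.0001  0.002  -1.    ]] 0.08537260298764236 0.1
```

View pics/top0.png

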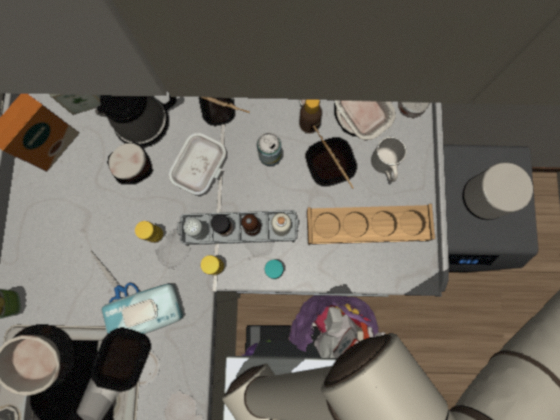

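View pics/side0.png

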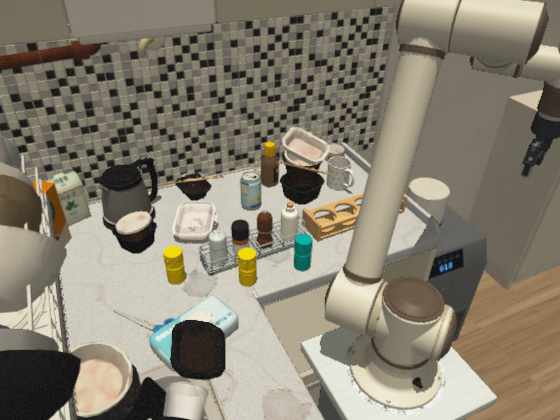

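The top view shows the caddy at about (183–297, 228) and the rack to its right at (308–431, 225). The seasonings from left to right are salt (193,227), jar (221,224), mill (250,223) and cruet (281,224). Yellow and turquoise look-alikes stand in front, the can is at (268,148) and the mug at (388,158). I'll enlarge this area to measure it.

```bash
python3 - <<'E'
import cv2
a=cv2.imread("pics/top0.png")[195:285,175:441]
cv2.imwrite("pics/topz.png",cv2.resize(a,None,fx=3,fy=3,interpolation=cv2.INTER_CUBIC))
b=cv2.imread("pics/side0.png")[180:290,190:415]
cv2.imwrite("pics/sidez.png",cv2.resize(b,None,fx=3.5,fy=3.5,interpolation=cv2.INTER_CUBIC))
E
```

```text
(no output)
```

View pics/topz.png

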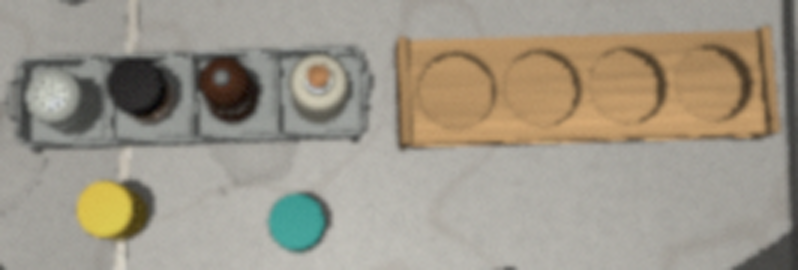

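View pics/sidez.png

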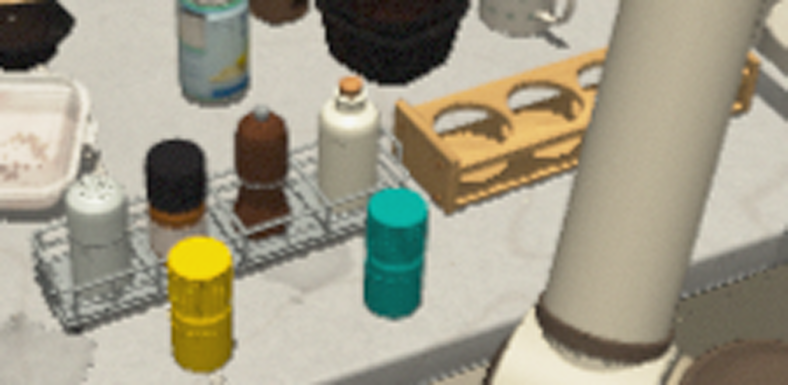

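The top crop gives rack hole centres near (456,90), (542,88), (627,86) and (711,83). The salt top is at (54,93), the jar lid (138,86), the mill ball (222,76) and the cork (320,76). The side crop confirms salt, jar, mill, cruet from left to right.

```bash
cat > h.py <<'E'
from cell import arm
import numpy as np, cv2
np.set_printoptions(precision=4,suppress=True)
def ray(n,u,v,z):
    m=arm.camera_model(n); T=m["T"]; d=T[:3,:3]@np.linalg.solve(m["K"],[u,v,1]); c=T[:3,3]
    return c+d*(z-c[2])/d[2]
def proj(n,p):
    m=arm.camera_model(n); T=m["T"]; q=m["K"]@(T[:3,:3].T@(np.asarray(p)-T[:3,3])); return q[:2]/q[2]
E
python3 - <<'E'
from h import *
t=lambda u,v,z: ray("top",175+(u+.5)/3-.5,195+(v+.5)/3-.5,z)
s=lambda u,v,z: ray("side",190+(u+.5)/3.5-.5,180+(v+.5)/3.5-.5,z)
H=np.array([t(*p,.05) for p in[(456,90),(542,88),(627,86),(711,83)]]);print("holes",H)
d=H[0]-H[3]; print("rack c",H.mean(0),"yaw",np.arctan2(-d[0],d[1]),"pitch",np.linalg.norm(np.diff(H,axis=0),axis=1))
print("endtop",t(404,38,.062),t(404,148,.062),t(769,27,.062),t(769,135,.062))
print("caddy front/back wires z.048",t(20,62,.048),t(366,48,.048),t(38,150,.048),t(362,138,.048))
for n,p,z in[("salt",(54,93),.1),("jar",(138,86),.11),("mill",(222,76),.132),("cork",(320,76),.132)]: print(n,t(*p,z))
for n,p,z in[("salt",(95,187),.1),("jar",(175,152),.11),("mill",(262,112),.132),("cork",(350,85),.132)]: print("side",n,s(*p,z))
E
```

```text
holes [[ 0.4971 -0.1002  0.05  ]
 [ 0.5006 -0.1763  0.05  ]
 [ 0.5041 -0.2515  0.05  ]
 [ 0.5084 -0.326   0.05  ]]
rack c [ 0.5026 -0.2135  0.05  ] yaw 0.05011587333049275 pitch [0.0762 0.0754 0.0746]
endtop [ 0.5406 -0.053   0.062 ] [ 0.4435 -0.0542  0.062 ] [ 0.5577 -0.3753  0.062 ] [ 0.4619 -0.3716  0.062 ]
caddy front/back wires z.048 [0.5139 0.287  0.048 ] [ 0.5334 -0.02    0.048 ] [0.436  0.2661 0.048 ] [ 0.4529 -0.0179  0.048 ]
salt [0.4795 0.2436 0.1   ]
jar [0.4856 0.1715 0.11  ]
mill [0.4922 0.0996 0.132 ]
cork [0.494  0.0192 0.132 ]
side salt [0.4873 0.2439 0.1   ]
side jar [0.4913 0.1763 0.11  ]
side mill [0.4851 0.105  0.132 ]
side cork [0.49   0.0256 0.132 ]
```

```bash
cat > ov.py <<'E'
from h import *
R=dict(c=[.5026,-.2135],yaw=.05)
O=dict(salt=((.4815,.2430),.024,.092,.072),jar=((.4870,.1730),.0235,.110,.072),mill=((.490,.1010),.022,.102,.072),cruet=((.4925,.0210),.026,.092,.072))
def circ(c,r,z): a=np.linspace(0,2*np.pi,60); return [(c[0]+r*np.cos(t),c[1]+r*np.sin(t),z) for t in a]
y=np.array([-np.sin(R["yaw"]),np.cos(R["yaw"])])
C=[(circ(np.array(R["c"])+k*y,.034,.05),(0,0,255)) for k in(.114,.038,-.038,-.114)]
for c,r,z1,z0 in O.values(): C+=[(circ(c,r,z1),(255,0,255)),(circ(c,r,z0),(0,255,0))]
def draw(n,f,x0,y0,x1,y1,s=3):
    im=cv2.resize(cv2.imread(f)[y0:y1,x0:x1],None,fx=s,fy=s,interpolation=cv2.INTER_CUBIC)
    for P,col in C:
        q=np.array([(proj(n,p)-[x0,y0]+.5)*s-.5 for p in P]); cv2.polylines(im,[np.int32(np.round(q*8))],True,col,1,cv2.LINE_AA,3)
    return im
a=draw("top","pics/top0.png",175,195,441,285); b=draw("side","pics/side0.png",190,180,415,290)
b=cv2.copyMakeBorder(b,0,0,0,a.shape[1]-b.shape[1],cv2.BORDER_CONSTANT)
cv2.imwrite("pics/ov0.png",np.vstack([a,b]))
E
python3 ov.py
```

```text
(no output)
```

View pics/ov0.png

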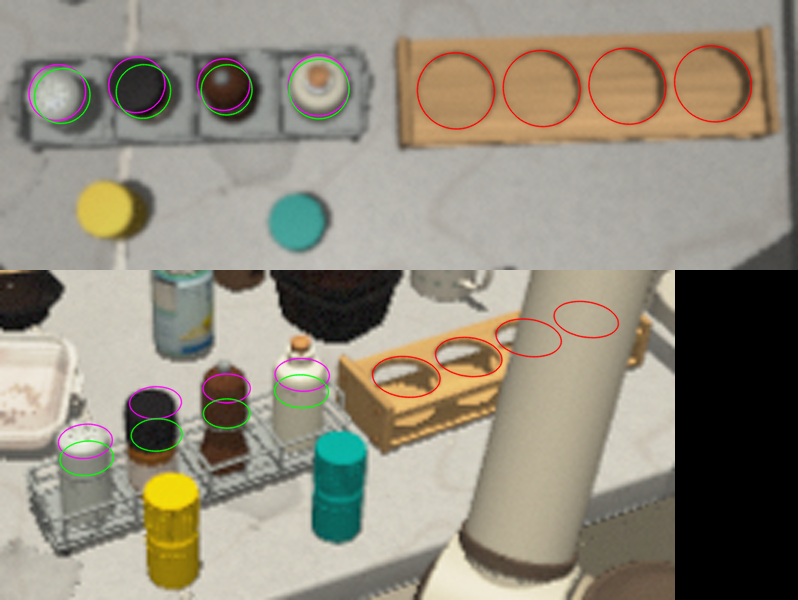

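The overlay fits in both views: the rack holes (red) and the grip bands (green and magenta) sit on the objects to within a pixel or so. Next I move above the cruet.

```bash
cat > go.py <<'E'
import sys
from h import *
from scipy.spatial.transform import Rotation as Ro
x,y,z=map(float,sys.argv[1:4]); w=.05
G=np.array([[np.sin(w),-np.cos(w),0],[-np.cos(w),-np.sin(w),0],[0,0,-1]])
o=arm.get_obs(); R=np.array(o["orientation"]); p=np.array(o["position"])
print("pos",p,"t",o["time"],"open",o["opening"],"F",np.array(o["force"]))
print("shift",R.T@(np.array([x,y,z])-p),"turn",Ro.from_matrix(R.T@G).as_rotvec())
E
python3 -m crank '0.085 -0.463 0.458 0 0 0 -1.23; 0.085 -0.463 0.458 0 0 0 -1.23; 0.085 -0.463 0.458 0 0 0 -1.23; 0.085 -0.463 0.458 0 0 0 -1.23; 0.085 -0.463 0.458 0 0 0 -1.23; 0.085 -0.463 0.458 0 0 0 -1.23; 0.085 -0.463 0.458 0 0 0 -1.23; 0.085 -0.463 0.458 0 0 0 -1.23' 40
python3 go.py .4925 .021 .25
```

```text
time: 0.9
position: [0.3935, -0.2082, 0.2532]
orientation: [[0.024, -1.0, 0.0], [-1.0, -0.024, 0.0], [-0.0, -0.0, -1.0]]
force: [0.7, -1.0, -0.1]
opening: 0.085
finger_force: 0.0
pos [ 0.3935 -0.2082  0.2532] t 0.9 open 0.08504011189481206 F [ 0.7102 -1.0348 -0.1289]
shift [-0.2268 -0.1044  0.0033] turn [-0.      0.0001 -0.026 ]
```

```bash
python3 -m crank '0.085 -0.22 -0.1 0 0 0 -0.026; 0.085 -0.22 -0.1 0 0 0 -0.026; 0.085 -0.22 -0.1 0 0 0 -0.026; 0.085 -0.22 -0.1 0 0 0 -0.026; 0.085 -0.22 -0.1 0 0 0 -0.026; 0.085 -0.22 -0.1 0 0 0 -0.026; 0.085 -0.22 -0.1 0 0 0 -0.026; 0.085 -0.22 -0.1 0 0 0 -0.026' 
python3 go.py .4925 .021 .09
```

```text
time: 1.7
position: [0.4889, 0.0109, 0.253]
orientation: [[0.043, -0.999, -0.001], [-0.999, -0.043, -0.0], [0.0, 0.001, -1.0]]
force: [0.6, 0.1, 0.3]
opening: 0.0852
finger_force: 0.0
pos [0.4889 0.0109 0.253 ] t 1.7 open 0.08515301325687774 F [0.5814 0.1357 0.2564]
shift [-0.0099 -0.0043  0.163 ] turn [ 0.0011 -0.0002 -0.0066]
```

```bash
python3 -m crank '0.085 -0.01 -0.004 0 0 0 -0.006; 0.085 -0.01 -0.004 0 0 0 -0.006; 0.085 -0.01 -0.004 0.04 0 0 -0.006; 0.085 -0.01 -0.004 0.08 0 0 -0.006; 0.085 -0.01 -0.004 0.11 0 0 -0.006; 0.085 -0.01 -0.004 0.13 0 0 -0.006; 0.085 -0.01 -0.004 0.13 0 0 -0.006' 
python3 go.py .4925 .021 .09
python3 - <<'E'
from h import *
a=[cv2.resize(arm.grab_frame(n)[y0:y1,x0:x1,::-1],None,fx=3,fy=3,interpolation=cv2.INTER_CUBIC) for n,x0,y0,x1,y1 in(("top",190,180,440,280),("side",190,180,440,280))]
cv2.imwrite("pics/c1.png",np.vstack(a))
E
```

```text
time: 2.4
position: [0.4911, 0.0207, 0.1207]
orientation: [[0.049, -0.999, -0.006], [-0.999, -0.049, -0.002], [0.002, 0.007, -1.0]]
force: [-0.5, -0.2, 0.7]
opening: 0.0849
finger_force: 0.0
pos [0.4911 0.0207 0.1207] t 2.4 open 0.08490174749663754 F [-0.513  -0.1616  0.706 ]
shift [-0.0003 -0.0017  0.0307] turn [ 0.0065 -0.0017 -0.0013]
```

View pics/c1.png

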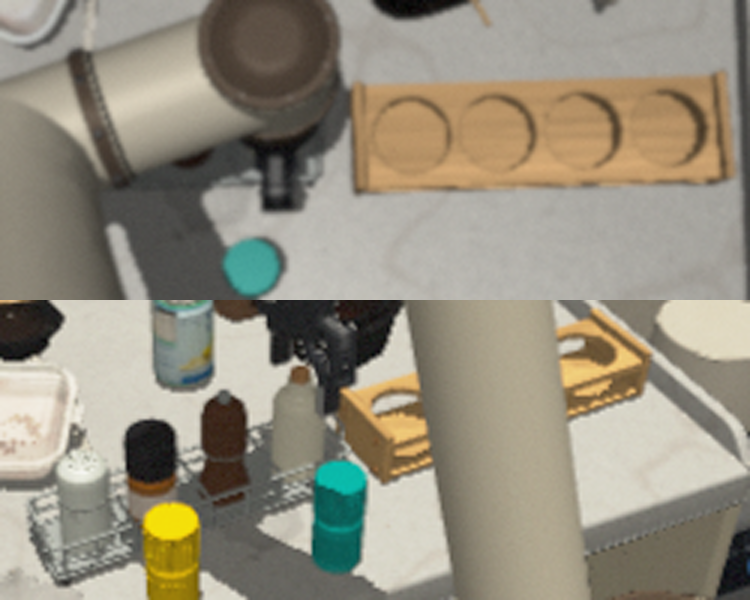

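The top view shows the jaws over the cruet bay. In the side view the near fingertip is at crop (335,410), right of the cruet (298,400), with the far finger behind it. I'll check that against the projection.

```bash
python3 - <<'E'
from h import *
o=arm.get_obs();p=np.array(o["position"]);R=np.array(o["orientation"])
for s in(.043,.050,.057,-.05):
  for dz in(.009,.022): print(s,dz,(proj("side",p+R@[0,s,dz])-[190,180])*3+[0,300],(proj("side",p+R@[.0,s,dz])))
E
```

```text
0.043 0.009 [322.9857 408.0983] [297.6619 216.0328]
0.043 0.022 [322.3897 419.1621] [297.4632 219.7207]
0.05 0.009 [326.7349 412.2229] [298.9116 217.4076]
0.05 0.022 [326.1143 423.3044] [298.7048 221.1015]
0.057 0.009 [330.513  416.3792] [300.171  218.7931]
0.057 0.022 [329.8675 427.4784] [299.9558 222.4928]
-0.05 0.009 [275.7634 356.1482] [281.9211 198.7161]
-0.05 0.022 [275.4618 366.9727] [281.8206 202.3242]
```

```bash
python3 -m crank '0.085 0 -0.002 0.015 0.006 0 0; 0.085 0 -0.002 0.031 0.006 0 0; 0.085 0 -0.002 0.031 0.006 0 0; 0.045 0 -0.002 0.031 0.006 0 0; 0.04 0 -0.002 0.031 0.006 0 0; 0.04 0 -0.002 0.031 0.006 0 0; 0.04 0 -0.002 0.031 0.006 0 0; 0.04 0 -0.002 0.031 0.006 0 0' 40
python3 go.py .4925 .021 .09
```

```text
time: 3.3
position: [0.4958, 0.022, 0.094]
orientation: [[0.051, -0.999, 0.008], [-0.999, -0.051, 0.001], [-0.0, -0.008, -1.0]]
force: [-0.7, -0.3, 5.6]
opening: 0.05
finger_force: 41.1
pos [0.4958 0.022  0.094 ] t 3.3 open 0.05002644002026005 F [-0.6763 -0.2843  5.5613]
shift [0.0008 0.0034 0.004 ] turn [-0.0084  0.0004  0.0006]
```

```bash
python3 -m crank '0.04 0 0 -0.02 0 0 0; 0.04 0 0 -0.05 0 0 0; 0.04 0 0 -0.09 0 0 0; 0.04 0 0 -0.13 0 0 0; 0.04 0 0 -0.155 0 0 0; 0.04 0 0 -0.155 0 0 0'
python3 go.py .509 -.3264 .25
```

```text
time: 3.9
position: [0.4959, 0.0223, 0.2517]
orientation: [[0.05, -0.999, 0.015], [-0.999, -0.05, 0.003], [-0.002, -0.015, -1.0]]
force: [0.5, 0.6, -2.8]
opening: 0.0507
finger_force: 43.1
pos [0.4959 0.0223 0.2517] t 3.9 open 0.05070667675478257 F [ 0.4911  0.5875 -2.7959]
shift [0.3489 0.0045 0.0008] turn [-0.0153  0.0023  0.0004]
```

```bash
python3 -m crank '0.04 0.03 0 0 -0.008 0.002 0; 0.04 0.08 0.001 0 -0.015 0.002 0; 0.04 0.13 0.002 0 -0.015 0.002 0; 0.04 0.18 0.003 0 -0.015 0.002 0; 0.04 0.23 0.004 0 -0.015 0.002 0; 0.04 0.28 0.004 0 -0.015 0.002 0; 0.04 0.325 0.004 0 -0.015 0.002 0; 0.04 0.349 0.004 0 -0.015 0.002 0'
python3 -m crank '0.04 0 0 0 0 0 0; 0.04 0 0 0 0 0 0'
python3 go.py .509 -.3264 .09
```

```text
time: 4.7
position: [0.5062, -0.3298, 0.2445]
orientation: [[0.047, -0.999, -0.013], [-0.999, -0.047, -0.001], [0.0, 0.013, -1.0]]
force: [-0.5, 1.3, -3.3]
opening: 0.0509
finger_force: 43.0
time: 4.9
position: [0.5064, -0.3268, 0.245]
orientation: [[0.048, -0.999, -0.013], [-0.999, -0.048, -0.0], [-0.001, 0.013, -1.0]]
force: [-0.2, -0.1, -2.9]
opening: 0.0503
finger_force: 43.0
pos [ 0.5064 -0.3268  0.245 ] t 4.9 open 0.050323138728682264 F [-0.2054 -0.0811 -2.9231]
shift [-0.0002 -0.0045  0.1549] turn [ 0.0125  0.0005 -0.0017]
```

```bash
python3 -m crank '0.04 0 -0.002 0.02 0.012 0 0; 0.04 0 -0.002 0.05 0.012 0 0; 0.04 0 -0.003 0.08 0.012 0 0; 0.04 0 -0.003 0.095 0.012 0 0; 0.04 0 -0.003 0.095 0.012 0 0; 0.04 0 -0.003 0.095 0.012 0 0'
python3 go.py .509 -.3264 .096
python3 - <<'E'
from h import *
a=[cv2.resize(arm.grab_frame(n)[y0:y1,x0:x1,::-1],None,fx=3,fy=3,interpolation=cv2.INTER_CUBIC) for n,x0,y0,x1,y1 in(("top",250,180,450,280),("side",250,130,450,230))]
cv2.imwrite("pics/c2.png",np.vstack(a))
E
```

```text
time: 5.5
position: [0.51, -0.3262, 0.1525]
orientation: [[0.052, -0.999, 0.003], [-0.999, -0.052, -0.002], [0.002, -0.003, -1.0]]
force: [0.7, -0.9, -2.0]
opening: 0.0503
finger_force: 43.0
pos [ 0.51   -0.3262  0.1525] t 5.5 open 0.050317020385690595 F [ 0.6816 -0.9229 -2.0126]
shift [0.     0.0012 0.0565] turn [-0.0028 -0.0022  0.0018]
```

View pics/c2.png

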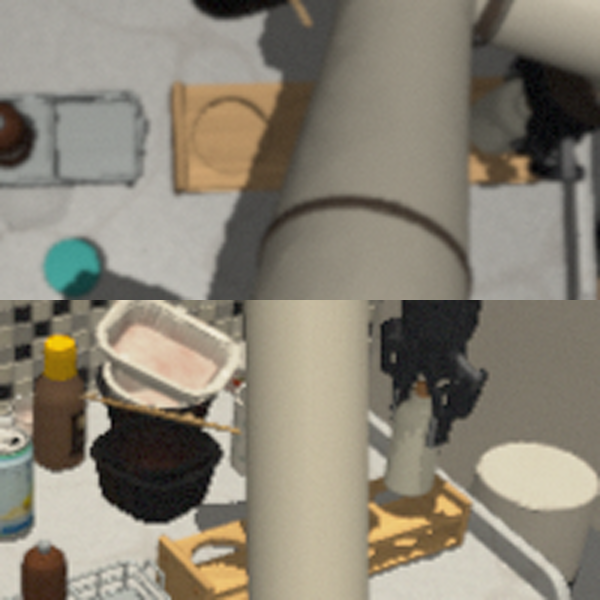

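In the side view the cruet hangs above the right-hand hole with its foot near crop (408,488) and the cork at (422,385). I'll check whether that lean is just perspective.

```bash
python3 - <<'E'
from h import *
f=lambda p:(proj("side",p)-[250,130])*3+[0,300]
o=arm.get_obs();p=np.array(o["position"]); 
for x,y in((p[0],p[1]),(.5083,-.3274)):
  b=p[2]-.082
  print("foot",f([x,y,b]),"cork",f([x,y,b+.115]),"hole",f([x,y,.05]), "x/y+10mm",f([x+.01,y,b]),f([x,y+.01,b]))
E
```

```text
foot [406.0446 479.8645] cork [423.5217 386.1144] hole [402.9111 496.6733] x/y+10mm [400.5472 475.0373] [398.262  481.9644]
foot [407.8271 480.905 ] cork [425.4088 387.1034] hole [404.675  497.7221] x/y+10mm [402.3154 476.0677] [400.0407 483.0095]
```

The lean is perspective: the predicted foot is (406,480) and the predicted cork (424,386). I'll lower it now.

```bash
python3 -m crank '0.04 0 0.001 0.02 0 0 0; 0.04 0 0.001 0.035 0 0 0; 0.04 0 0.001 0.045 0 0 0; 0.04 0 0.001 0.05 0 0 0; 0.04 0 0.001 0.054 0 0 0; 0.04 0 0.001 0.056 0 0 0; 0.04 0 0.001 0.056 0 0 0'
python3 go.py .509 -.3264 .094
```

```text
time: 6.3
position: [0.5091, -0.3273, 0.0965]
orientation: [[0.05, -0.999, 0.004], [-0.999, -0.05, -0.002], [0.002, -0.003, -1.0]]
force: [-0.7, 0.2, -2.7]
opening: 0.0499
finger_force: 43.0
pos [ 0.5091 -0.3273  0.0965] t 6.3 open 0.049877254496241 F [-0.706   0.2409 -2.735 ]
shift [-0.0009  0.      0.0025] turn [-0.0034 -0.0022  0.0001]
```

```bash
python3 -m crank '0.04 0 0 0.001 0 0 0; 0.04 0 0 0.002 0 0 0; 0.04 0 0 0.003 0 0 0; 0.04 0 0 0.003 0 0 0'
```

```text
time: 6.7
position: [0.5091, -0.3275, 0.0942]
orientation: [[0.05, -0.999, 0.004], [-0.999, -0.05, -0.003], [0.003, -0.004, -1.0]]
force: [-1.6, -0.3, 2.8]
opening: 0.0501
finger_force: 43.5
```

```bash
python3 -m crank '0.055 0 0 0 0 0 0; 0.065 0 0 0 0 0 0; 0.085 0 0 0 0 0 0; 0.085 0 0 0 0 0 0; 0.085 0 0 -0.03 0 0 0; 0.085 0 0 -0.08 0 0 0; 0.085 0 0 -0.125 0 0 0; 0.085 0 0 -0.125 0 0 0'
python3 - <<'E'
from h import *
a=[cv2.resize(arm.grab_frame(n)[y0:y1,x0:x1,::-1],None,fx=3,fy=3,interpolation=cv2.INTER_CUBIC) for n,x0,y0,x1,y1 in(("top",250,180,450,280),("side",250,130,450,230))]
cv2.imwrite("pics/c3.png",np.vstack(a))
E
python3 -m crank '0.085 -0.04 0 -0.02 0 0 0; 0.085 -0.09 -0.001 -0.03 0 0 0; 0.085 -0.14 -0.002 -0.03 0 0 0; 0.085 -0.19 -0.003 -0.03 0 0 0; 0.085 -0.24 -0.004 -0.03 0 0 0; 0.085 -0.29 -0.005 -0.03 0 0 0; 0.085 -0.34 -0.005 -0.03 0 0 0; 0.085 -0.39 -0.005 -0.03 0 0 0'
python3 go.py .4925 .101 .25
```

```text
time: 7.5
position: [0.5119, -0.3288, 0.2263]
orientation: [[0.051, -0.999, 0.017], [-0.999, -0.051, -0.009], [0.01, -0.016, -1.0]]
force: [0.3, -0.1, -0.3]
opening: 0.085
finger_force: 0.0
time: 8.4
position: [0.4927, 0.0635, 0.246]
orientation: [[0.05, -0.999, 0.0], [-0.999, -0.05, -0.003], [0.003, -0.0, -1.0]]
force: [1.4, -0.4, 0.1]
opening: 0.0851
finger_force: 0.0
pos [0.4927 0.0635 0.246 ] t 8.4 open 0.08514420080422988 F [ 1.4394 -0.3606  0.0504]
shift [-0.0374 -0.0017 -0.0041] turn [-0.0002 -0.0028 -0.0001]
```

View pics/c3.png

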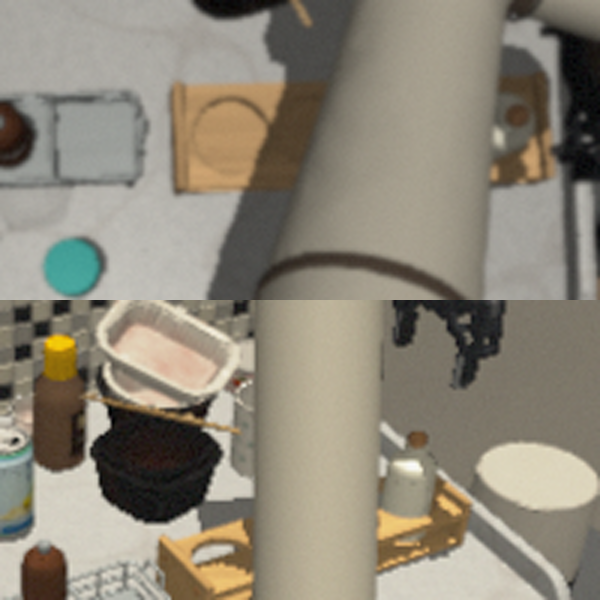

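The cruet stands upright in the right-most hole, cork at crop (418,438). Next is the mill.

```bash
python3 -m crank '0.085 -0.034 -0.002 0 0 0 0; 0.085 -0.034 -0.002 0 0 0 0; 0.085 -0.034 -0.002 0.03 0 0 0; 0.085 -0.034 -0.002 0.07 0 0 0; 0.085 -0.034 -0.002 0.1 0 0 0; 0.085 -0.034 -0.002 0.1 0 0 0'
python3 go.py .4925 .101 .092
```

```text
time: 9.0
position: [0.491, 0.0935, 0.1424]
orientation: [[0.048, -0.999, -0.008], [-0.999, -0.048, -0.007], [0.007, 0.009, -1.0]]
force: [0.3, -0.6, 0.1]
opening: 0.0853
finger_force: 0.0
pos [0.491  0.0935 0.1424] t 9.0 open 0.08525416762483808 F [ 0.3114 -0.5794  0.115 ]
shift [-0.0077 -0.0023  0.0503] turn [ 0.0087 -0.0065 -0.0017]
```

```bash
python3 -m crank '0.085 -0.0075 -0.002 0 0.008 -0.006 0; 0.085 -0.0075 -0.002 0.025 0.008 -0.006 0; 0.085 -0.0075 -0.002 0.05 0.008 -0.006 0; 0.085 -0.0075 -0.002 0.05 0.008 -0.006 0; 0.05 -0.0075 -0.002 0.05 0.008 -0.006 0; 0.03 -0.0075 -0.002 0.05 0.008 -0.006 0; 0.03 -0.0075 -0.002 0.05 0.008 -0.006 0; 0.03 -0.0075 -0.002 0.05 0.008 -0.006 0'
python3 -m crank '0.03 0 0 0 0 0 0; 0.03 0 0 0 0 0 0'
python3 go.py .4925 .101 .092
```

```text
time: 9.8
position: [0.4967, 0.1034, 0.0993]
orientation: [[0.05, -0.999, 0.012], [-0.999, -0.05, 0.005], [-0.005, -0.013, -1.0]]
force: [-2.4, -0.5, 6.4]
opening: 0.0433
finger_force: 39.5
time: 10.0
position: [0.4967, 0.1034, 0.0993]
orientation: [[0.05, -0.999, 0.013], [-0.999, -0.05, 0.005], [-0.005, -0.013, -1.0]]
force: [-2.2, -0.1, 6.3]
opening: 0.0435
finger_force: 39.5
pos [0.4967 0.1034 0.0993] t 10.0 open 0.043459557040635664 F [-2.1673 -0.1025  6.3435]
shift [0.0022 0.0045 0.0073] turn [-0.0128  0.0046  0.0004]
```

```bash
python3 -m crank '0.03 0 0 -0.02 0 0 0; 0.03 0 0 -0.05 0 0 0; 0.03 0 0 -0.09 0 0 0; 0.03 0 0 -0.13 0 0 0; 0.03 0 0 -0.15 0 0 0; 0.03 0 0 -0.15 0 0 0'
python3 go.py .505 -.249 .25
```

```text
time: 10.6
position: [0.4962, 0.1031, 0.2516]
orientation: [[0.05, -0.999, 0.019], [-0.999, -0.05, 0.009], [-0.008, -0.019, -1.0]]
force: [0.2, 1.0, -2.2]
opening: 0.0436
finger_force: 41.2
pos [0.4962 0.1031 0.2516] t 10.6 open 0.04360115084581706 F [ 0.2432  0.9829 -2.1566]
shift [ 0.3521  0.0089 -0.0012] turn [-0.0194  0.0076  0.0003]
```

```bash
python3 -m crank '0.03 0.03 0.001 0 -0.006 0.003 0; 0.03 0.08 0.002 0 -0.012 0.006 0; 0.03 0.13 0.003 0 -0.012 0.006 0; 0.03 0.18 0.004 0 -0.012 0.006 0; 0.03 0.23 0.005 0 -0.012 0.006 0; 0.03 0.28 0.006 0 -0.012 0.006 0; 0.03 0.325 0.007 0 -0.012 0.006 0; 0.03 0.352 0.008 0 -0.012 0.006 0'
python3 -m crank '0.03 0 0 0 0 0 0; 0.03 0 0 0 0 0 0'
python3 go.py .505 -.249 .15
```

```text
time: 11.4
position: [0.5031, -0.2521, 0.2441]
orientation: [[0.047, -0.999, -0.004], [-0.999, -0.047, -0.001], [0.001, 0.004, -1.0]]
force: [-0.0, 1.2, -2.0]
opening: 0.0434
finger_force: 41.2
time: 11.6
position: [0.5034, -0.2496, 0.2443]
orientation: [[0.048, -0.999, -0.004], [-0.999, -0.048, -0.001], [0.001, 0.004, -1.0]]
force: [-0.5, 0.5, -2.2]
opening: 0.0433
finger_force: 41.2
pos [ 0.5034 -0.2496  0.2443] t 11.6 open 0.04327838264103521 F [-0.5462  0.5294 -2.1979]
shift [-0.0006 -0.002   0.0943] turn [ 0.0037 -0.0005 -0.0019]
```

```bash
python3 -m crank '0.03 0 -0.001 0.02 0.003 0 0; 0.03 0 -0.001 0.05 0.003 0 0; 0.03 0 -0.001 0.075 0.003 0 0; 0.03 0 -0.001 0.085 0.003 0 0; 0.03 0 -0.001 0.085 0.003 0 0'
python3 go.py .505 -.249 .0995
python3 - <<'E'
from h import *
a=[cv2.resize(arm.grab_frame(n)[y0:y1,x0:x1,::-1],None,fx=3,fy=3,interpolation=cv2.INTER_CUBIC) for n,x0,y0,x1,y1 in(("top",250,180,450,280),("side",250,130,450,230))]
cv2.imwrite("pics/c4.png",np.vstack(a))
f=lambda p:(proj("side",p)-[250,130])*3+[0,300]
o=arm.get_obs();p=np.array(o["position"]);b=p[2]-.0873
print("foot",f([p[0],p[1],b]),"ball",f([p[0],p[1],b+.12]))
E
```

```text
time: 12.1
position: [0.5045, -0.2484, 0.1594]
orientation: [[0.051, -0.999, -0.002], [-0.999, -0.051, -0.001], [0.001, 0.002, -1.0]]
force: [-0.0, -1.1, -1.7]
opening: 0.0436
finger_force: 41.2
pos [ 0.5045 -0.2484  0.1594] t 12.1 open 0.04358943803653205 F [-0.0189 -1.1108 -1.6858]
shift [ 0.0006 -0.0006  0.0599] turn [ 0.0017 -0.0009  0.0015]
foot [347.4965 496.4547] ball [363.1885 396.9929]
```

View pics/c4.png

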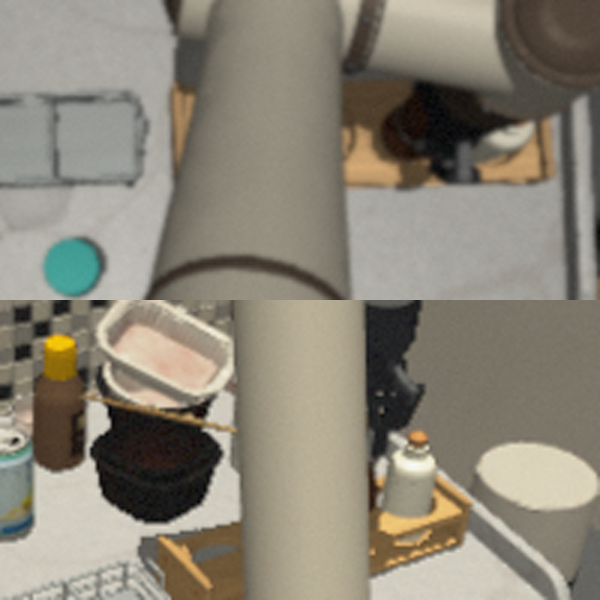

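The side view is blocked by the arm. In the top view the mill foot at about (405,132) is over hole 3, whose centre is (402,131). I'll lower it.

```bash
python3 -m crank '0.03 0 0 0.02 0 0 0; 0.03 0 0 0.035 0 0 0; 0.03 0 0 0.045 0 0 0; 0.03 0 0 0.052 0 0 0; 0.03 0 0 0.056 0 0 0; 0.03 0 0 0.058 0 0 0; 0.03 0 0 0.059 0 0 0; 0.03 0 0 0.059 0 0 0'
python3 -m crank '0.03 0 0 0 0 0 0'
```

```text
time: 13.0
position: [0.5056, -0.2498, 0.1022]
orientation: [[0.05, -0.999, 0.003], [-0.999, -0.05, -0.002], [0.002, -0.003, -1.0]]
force: [0.1, -0.0, -1.2]
opening: 0.0432
finger_force: 41.2
time: 13.1
position: [0.5056, -0.2498, 0.1023]
orientation: [[0.05, -0.999, 0.003], [-0.999, -0.05, -0.002], [0.002, -0.003, -1.0]]
force: [0.6, 0.7, -2.1]
opening: 0.0436
finger_force: 41.2
```

```bash
python3 -m crank '0.03 0 0 0.001 0 0 0; 0.03 0 0 0.002 0 0 0; 0.03 0 0 0.003 0 0 0; 0.03 0 0 0.004 0 0 0; 0.03 0 0 0.004 0 0 0'
```

```text
time: 13.6
position: [0.5056, -0.2502, 0.0995]
orientation: [[0.051, -0.999, 0.003], [-0.999, -0.051, -0.003], [0.003, -0.002, -1.0]]
force: [-3.4, -0.5, 6.8]
opening: 0.0432
finger_force: 42.2
```

```bash
python3 -m crank '0.055 0 0 0 0 0 0; 0.065 0 0 0 0 0 0; 0.085 0 0 0 0 0 0; 0.085 0 0 0 0 0 0; 0.085 0 0 -0.03 0 0 0; 0.085 0 0 -0.08 0 0 0; 0.085 0 0 -0.125 0 0 0; 0.085 0 0 -0.125 0 0 0'
python3 -m crank '0.085 -0.04 0 -0.02 0 0 0; 0.085 -0.09 -0.001 -0.03 0 0 0; 0.085 -0.14 -0.002 -0.03 0 0 0; 0.085 -0.19 -0.003 -0.03 0 0 0; 0.085 -0.24 -0.004 -0.03 0 0 0; 0.085 -0.29 -0.005 -0.03 0 0 0; 0.085 -0.34 -0.005 -0.03 0 0 0; 0.085 -0.39 -0.005 -0.03 0 0 0'
python3 -m crank '0.085 -0.032 0 0 0 0 0; 0.085 -0.032 0 0 0 0 0; 0.085 -0.032 0 0 0 0 0'
python3 go.py .490 .173 .09
```

```text
time: 14.4
position: [0.5088, -0.2508, 0.2304]
orientation: [[0.051, -0.999, 0.016], [-0.999, -0.051, -0.007], [0.008, -0.016, -1.0]]
force: [2.3, -1.1, -0.6]
opening: 0.085
finger_force: 0.0
time: 15.2
position: [0.49, 0.1413, 0.2519]
orientation: [[0.05, -0.999, 0.002], [-0.999, -0.05, -0.002], [0.002, -0.002, -1.0]]
force: [1.6, -0.0, 0.3]
opening: 0.0849
finger_force: 0.0
time: 15.5
position: [0.4886, 0.1719, 0.2514]
orientation: [[0.052, -0.999, 0.001], [-0.999, -0.052, -0.003], [0.003, -0.001, -1.0]]
force: [-0.3, -0.3, 1.2]
opening: 0.0848
finger_force: 0.0
pos [0.4886 0.1719 0.2514] t 15.5 open 0.08477708231381455 F [-0.2794 -0.3209  1.1708]
shift [-0.0015 -0.0013  0.1614] turn [-0.0008 -0.0026  0.0016]
```

```bash
python3 -m crank '0.085 -0.001 -0.001 0.04 0 0 0; 0.085 -0.001 -0.001 0.08 0 0 0; 0.085 -0.001 -0.001 0.11 0 0 0; 0.085 -0.001 -0.001 0.11 0 0 0'
python3 go.py .490 .173 .09
```

```text
time: 15.9
position: [0.4876, 0.1691, 0.138]
orientation: [[0.047, -0.999, -0.007], [-0.999, -0.047, -0.007], [0.007, 0.007, -1.0]]
force: [-0.5, -0.9, -0.6]
opening: 0.0852
finger_force: 0.0
pos [0.4876 0.1691 0.138 ] t 15.9 open 0.08515334571216238 F [-0.5052 -0.9287 -0.5936]
shift [-0.0041 -0.0029  0.0479] turn [ 0.007  -0.0069 -0.0028]
```

```bash
python3 -m crank '0.085 -0.004 -0.003 0.015 0.007 -0.007 0; 0.085 -0.004 -0.003 0.035 0.007 -0.007 0; 0.085 -0.004 -0.003 0.05 0.007 -0.007 0; 0.085 -0.004 -0.003 0.05 0.007 -0.007 0; 0.055 -0.004 -0.003 0.05 0.007 -0.007 0; 0.035 -0.004 -0.003 0.05 0.007 -0.007 0; 0.035 -0.004 -0.003 0.05 0.007 -0.007 0; 0.035 -0.004 -0.003 0.05 0.007 -0.007 0'
python3 -m crank '0.035 0 0 0 0 0 0; 0.035 0 0 0 0 0 0'
```

```text
time: 16.7
position: [0.4933, 0.1763, 0.0937]
orientation: [[0.05, -0.999, 0.01], [-0.999, -0.05, 0.006], [-0.006, -0.01, -1.0]]
force: [-2.3, 0.0, 4.8]
opening: 0.047
finger_force: 39.6
time: 16.9
position: [0.4933, 0.1763, 0.0937]
orientation: [[0.05, -0.999, 0.01], [-0.999, -0.05, 0.006], [-0.006, -0.01, -1.0]]
force: [-1.8, -0.1, 4.8]
opening: 0.0468
finger_force: 39.6
```

```bash
python3 -m crank '0.035 0 0 -0.02 0 0 0; 0.035 0 0 -0.05 0 0 0; 0.035 0 0 -0.09 0 0 0; 0.035 0 0 -0.13 0 0 0; 0.035 0 0 -0.155 0 0 0; 0.035 0 0 -0.155 0 0 0'
python3 -m crank '0.035 0.03 0.001 0 -0.006 0.003 0; 0.035 0.08 0.002 0 -0.012 0.006 0; 0.035 0.13 0.003 0 -0.012 0.006 0; 0.035 0.18 0.004 0 -0.012 0.006 0; 0.035 0.23 0.005 0 -0.012 0.006 0; 0.035 0.28 0.006 0 -0.012 0.006 0; 0.035 0.325 0.007 0 -0.012 0.006 0; 0.035 0.349 0.008 0 -0.012 0.006 0'
python3 -m crank '0.035 0 0 0 0 0 0; 0.035 0 0 0 0 0 0'
python3 go.py .502 -.1725 .15
```

```text
time: 17.5
position: [0.4935, 0.1763, 0.2521]
orientation: [[0.051, -0.999, 0.018], [-0.999, -0.051, 0.011], [-0.01, -0.018, -1.0]]
force: [0.4, 1.1, -1.0]
opening: 0.0472
finger_force: 41.1
time: 18.3
position: [0.5, -0.1764, 0.2439]
orientation: [[0.047, -0.999, -0.005], [-0.999, -0.047, -0.001], [0.0, 0.005, -1.0]]
force: [0.7, 1.2, -2.0]
opening: 0.0469
finger_force: 41.1
time: 18.5
position: [0.5004, -0.1739, 0.2441]
orientation: [[0.048, -0.999, -0.005], [-0.999, -0.048, -0.0], [0.0, 0.005, -1.0]]
force: [-0.3, 0.1, -1.6]
opening: 0.0468
finger_force: 41.1
pos [ 0.5004 -0.1739  0.2441] t 18.5 open 0.046775282284269463 F [-0.3454  0.1456 -1.5801]
shift [-0.0013 -0.0022  0.0941] turn [ 0.0052 -0.0001 -0.0017]
```

```bash
python3 -m crank '0.035 0 -0.001 0.02 0.004 0 0; 0.035 -0.001 -0.001 0.05 0.004 0 0; 0.035 -0.001 -0.001 0.075 0.004 0 0; 0.035 -0.001 -0.001 0.085 0.004 0 0; 0.035 -0.001 -0.001 0.085 0.004 0 0'
python3 go.py .502 -.1725 .094
python3 - <<'E'
from h import *
a=[cv2.resize(arm.grab_frame(n)[y0:y1,x0:x1,::-1],None,fx=3,fy=3,interpolation=cv2.INTER_CUBIC) for n,x0,y0,x1,y1 in(("top",250,180,450,280),("side",250,130,450,230))]
cv2.imwrite("pics/c5.png",np.vstack(a))
f=lambda p:(proj("side",p)-[250,130])*3+[0,300]
o=arm.get_obs();p=np.array(o["position"]);b=p[2]-.0817
print("foot",f([p[0],p[1],b]),"top",f([p[0],p[1],b+.098]))
E
```

```text
time: 19.0
position: [0.5011, -0.1717, 0.1589]
orientation: [[0.052, -0.999, -0.003], [-0.999, -0.052, -0.001], [0.001, 0.003, -1.0]]
force: [-0.3, -0.8, -0.7]
opening: 0.0469
finger_force: 41.1
pos [ 0.5011 -0.1717  0.1589] t 19.0 open 0.04692507885164104 F [-0.2923 -0.7981 -0.6672]
shift [ 0.0008 -0.001   0.0649] turn [ 0.0027 -0.0006  0.0016]
foot [286.3465 511.4674] top [296.7404 429.7295]
```

View pics/c5.png

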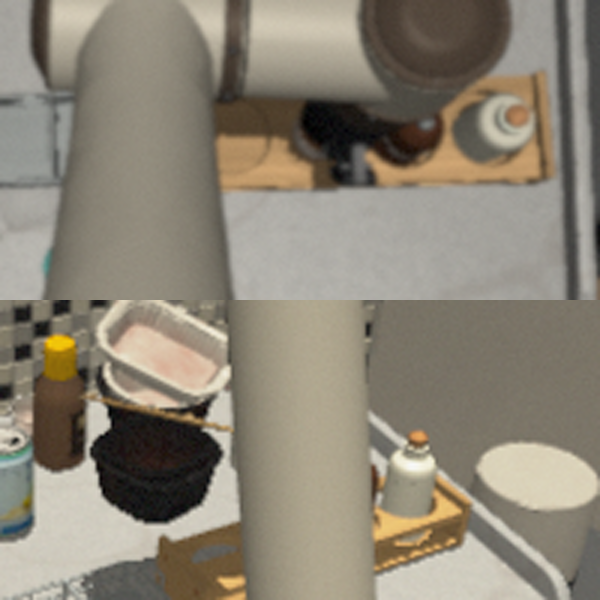

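In the top view the jar is held over hole 2 at about (317,130), and the mill and cruet stand in their holes at (412,135) and (497,128). The arm blocks the side view.

```bash
python3 -m crank '0.035 0 -0.001 0.02 0 0 0; 0.035 0 -0.001 0.035 0 0 0; 0.035 0 -0.001 0.045 0 0 0; 0.035 0 -0.001 0.054 0 0 0; 0.035 0 -0.001 0.06 0 0 0; 0.035 0 -0.001 0.063 0 0 0; 0.035 0 -0.001 0.065 0 0 0; 0.035 0 -0.001 0.065 0 0 0'
python3 -m crank '0.035 0 0 0.001 0 0 0; 0.035 0 0 0.002 0 0 0; 0.035 0 0 0.002 0 0 0'
```

```text
time: 19.9
position: [0.5031, -0.1727, 0.0953]
orientation: [[0.05, -0.999, 0.001], [-0.999, -0.05, -0.001], [0.001, -0.001, -1.0]]
force: [0.0, -0.6, -1.3]
opening: 0.0469
finger_force: 41.1
time: 20.2
position: [0.5033, -0.1728, 0.0939]
orientation: [[0.05, -0.999, 0.002], [-0.999, -0.05, -0.001], [0.001, -0.002, -1.0]]
force: [-1.3, 0.3, 1.4]
opening: 0.0471
finger_force: 41.3
```

```bash
python3 -m crank '0.055 0 0 0 0 0 0; 0.065 0 0 0 0 0 0; 0.085 0 0 0 0 0 0; 0.085 0 0 0 0 0 0; 0.085 0 0 -0.03 0 0 0; 0.085 0 0 -0.08 0 0 0; 0.085 0 0 -0.13 0 0 0; 0.085 0 0 -0.13 0 0 0'
python3 -m crank '0.085 -0.04 0 -0.02 0 0 0; 0.085 -0.09 0 -0.03 0 0 0; 0.085 -0.14 0 -0.03 0 0 0; 0.085 -0.19 0 -0.03 0 0 0; 0.085 -0.24 0 -0.03 0 0 0; 0.085 -0.29 -0.001 -0.03 0 0 0; 0.085 -0.34 -0.001 -0.03 0 0 0; 0.085 -0.39 -0.001 -0.03 0 0 0'
python3 -m crank '0.085 -0.028 0 0 0 0 0; 0.085 -0.028 0 0 0 0 0; 0.085 -0.028 0 0 0 0 0'
python3 go.py .485 .243 .09
```

```text
time: 21.0
position: [0.507, -0.1734, 0.2311]
orientation: [[0.052, -0.999, 0.017], [-0.999, -0.052, -0.004], [0.005, -0.017, -1.0]]
force: [0.9, 0.4, 0.4]
opening: 0.0852
finger_force: 0.0
time: 21.8
position: [0.4838, 0.2181, 0.2529]
orientation: [[0.05, -0.999, 0.002], [-0.999, -0.05, -0.001], [0.001, -0.002, -1.0]]
force: [1.9, -0.6, 0.2]
opening: 0.0845
finger_force: 0.0
time: 22.1
position: [0.4826, 0.2443, 0.2523]
orientation: [[0.051, -0.999, 0.0], [-0.999, -0.051, -0.002], [0.002, -0.0, -1.0]]
force: [1.2, -0.6, -0.3]
opening: 0.0848
finger_force: 0.0
pos [0.4826 0.2443 0.2523] t 22.1 open 0.08479190499491725 F [ 1.156  -0.5681 -0.2681]
shift [ 0.0012 -0.0023  0.1623] turn [-0.0002 -0.0016  0.0013]
```

```bash
python3 -m crank '0.085 0.001 -0.002 0.04 0 0 0; 0.085 0.001 -0.002 0.08 0 0 0; 0.085 0.001 -0.002 0.11 0 0 0; 0.085 0.001 -0.002 0.11 0 0 0'
python3 go.py .485 .243 .088
```

```text
time: 22.5
position: [0.4828, 0.2396, 0.1389]
orientation: [[0.047, -0.999, -0.007], [-0.999, -0.047, -0.007], [0.007, 0.007, -1.0]]
force: [-1.2, -1.3, 0.3]
opening: 0.0851
finger_force: 0.0
pos [0.4828 0.2396 0.1389] t 22.5 open 0.0851183294516463 F [-1.1886 -1.3343  0.3381]
shift [-0.0037 -0.0027  0.0508] turn [ 0.0072 -0.0067 -0.0029]
```

```bash
python3 -m crank '0.085 -0.002 -0.002 0.015 0.004 -0.004 0; 0.085 -0.002 -0.002 0.035 0.004 -0.004 0; 0.085 -0.002 -0.002 0.051 0.004 -0.004 0; 0.085 -0.002 -0.002 0.051 0.004 -0.004 0; 0.055 -0.002 -0.002 0.051 0.004 -0.004 0; 0.035 -0.002 -0.002 0.051 0.004 -0.004 0; 0.035 -0.002 -0.002 0.051 0.004 -0.004 0; 0.035 -0.002 -0.002 0.051 0.004 -0.004 0'
python3 -m crank '0.035 0 0 0 0 0 0; 0.035 0 0 0 0 0 0'
```

```text
time: 23.3
position: [0.4876, 0.2455, 0.0937]
orientation: [[0.05, -0.999, 0.007], [-0.999, -0.05, 0.005], [-0.004, -0.007, -1.0]]
force: [-1.8, -0.5, 5.6]
opening: 0.048
finger_force: 39.5
time: 23.5
position: [0.4876, 0.2456, 0.0938]
orientation: [[0.051, -0.999, 0.007], [-0.999, -0.051, 0.005], [-0.004, -0.007, -1.0]]
force: [-2.1, -1.0, 4.6]
opening: 0.0482
finger_force: 39.5
```

```bash
python3 -m crank '0.035 0 0 -0.02 0 0 0; 0.035 0 0 -0.05 0 0 0; 0.035 0 0 -0.09 0 0 0; 0.035 0 0 -0.13 0 0 0; 0.035 0 0 -0.155 0 0 0; 0.035 0 0 -0.155 0 0 0'
python3 -m crank '0.035 0.03 0.001 0 -0.005 0.003 0; 0.035 0.08 0.001 0 -0.01 0.005 0; 0.035 0.13 0.002 0 -0.01 0.005 0; 0.035 0.18 0.002 0 -0.01 0.005 0; 0.035 0.23 0.003 0 -0.01 0.005 0; 0.035 0.28 0.004 0 -0.01 0.005 0; 0.035 0.32 0.004 0 -0.01 0.005 0; 0.035 0.343 0.004 0 -0.01 0.005 0'
python3 -m crank '0.035 0 0 0 0 0 0; 0.035 0 0 0 0 0 0'
python3 go.py .499 -.097 .15
```

```text
time: 24.1
position: [0.4881, 0.2457, 0.2521]
orientation: [[0.051, -0.999, 0.013], [-0.999, -0.051, 0.01], [-0.009, -0.014, -1.0]]
force: [1.4, 0.4, -0.5]
opening: 0.0482
finger_force: 40.8
time: 24.9
position: [0.4984, -0.1009, 0.245]
orientation: [[0.047, -0.999, -0.007], [-0.999, -0.047, -0.002], [0.002, 0.007, -1.0]]
force: [-0.5, 0.4, -1.5]
opening: 0.048
finger_force: 40.7
time: 25.1
position: [0.4989, -0.0985, 0.2451]
orientation: [[0.049, -0.999, -0.006], [-0.999, -0.049, -0.002], [0.002, 0.006, -1.0]]
force: [-1.0, -0.5, -0.8]
opening: 0.0479
finger_force: 40.7
pos [ 0.4989 -0.0985  0.2451] t 25.1 open 0.04792604782122584 F [-0.9895 -0.4654 -0.7956]
shift [-0.0016 -0.0008  0.0951] turn [ 0.0064 -0.0015 -0.0014]
```

```bash
python3 -m crank '0.035 0 0 0.02 0.004 0 0; 0.035 -0.001 0 0.05 0.004 0 0; 0.035 -0.001 0 0.075 0.004 0 0; 0.035 -0.001 0 0.085 0.004 0 0; 0.035 -0.001 0 0.085 0.004 0 0'
python3 go.py .499 -.097 .094
python3 - <<'E'
from h import *
a=[cv2.resize(arm.grab_frame(n)[y0:y1,x0:x1,::-1],None,fx=3,fy=3,interpolation=cv2.INTER_CUBIC) for n,x0,y0,x1,y1 in(("top",250,180,450,280),("side",250,150,450,250))]
cv2.imwrite("pics/c6.png",np.vstack(a))
f=lambda p:(proj("side",p)-[250,150])*3+[0,300]
o=arm.get_obs();p=np.array(o["position"]);b=p[2]-.0818
print("foot",f([p[0],p[1],b]),"top",f([p[0],p[1],b+.098]),"hole",f([.4969,-.0996,.05]))
E
```

```text
time: 25.6
position: [0.4983, -0.0966, 0.1595]
orientation: [[0.052, -0.999, -0.004], [-0.999, -0.052, -0.002], [0.002, 0.005, -1.0]]
force: [0.1, -0.4, -1.5]
opening: 0.048
finger_force: 40.7
pos [ 0.4983 -0.0966  0.1595] t 25.6 open 0.047958719502867966 F [ 0.0878 -0.3574 -1.477 ]
shift [ 0.0003 -0.001   0.0655] turn [ 0.0045 -0.0022  0.0016]
foot [223.2089 470.0904] top [231.0818 387.3987] hole [224.718  494.9952]
```

View pics/c6.png

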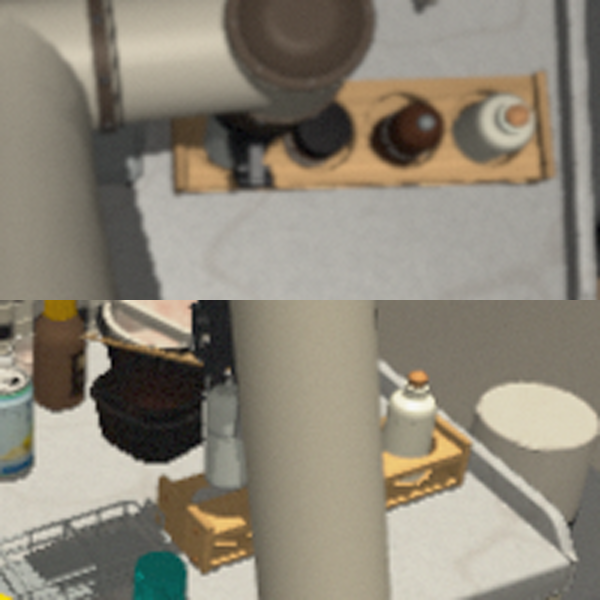

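The top view shows jar, mill and cruet standing in holes 2 to 4. In the side view the salt foot is at about (225,478), as predicted, above hole 1 at (225,495).

```bash
python3 -m crank '0.035 0 -0.001 0.02 0 0 0; 0.035 0.001 -0.001 0.035 0 0 0; 0.035 0.001 -0.001 0.045 0 0 0; 0.035 0.001 -0.001 0.054 0 0 0; 0.035 0.001 -0.001 0.06 0 0 0; 0.035 0.001 -0.001 0.063 0 0 0; 0.035 0.001 -0.001 0.065 0 0 0; 0.035 0.001 -0.001 0.065 0 0 0'
python3 -m crank '0.035 0 0 0.001 0 0 0; 0.035 0 0 0.002 0 0 0; 0.035 0 0 0.002 0 0 0'
```

```text
time: 26.5
position: [0.5002, -0.0985, 0.0959]
orientation: [[0.05, -0.999, -0.001], [-0.999, -0.05, -0.002], [0.002, 0.001, -1.0]]
force: [0.8, 0.5, -0.6]
opening: 0.0479
finger_force: 40.7
time: 26.8
position: [0.5003, -0.0985, 0.0941]
orientation: [[0.05, -0.999, -0.0], [-0.999, -0.05, -0.002], [0.002, 0.0, -1.0]]
force: [0.4, 1.2, -0.7]
opening: 0.0483
finger_force: 40.8
```

Force shows it is not quite down yet, so I'll lower it a little further, then release, rise and back off.

```bash
python3 -m crank '0.035 0 0 0.001 0 0 0; 0.035 0 0 0.002 0 0 0; 0.035 0 0 0.002 0 0 0'
python3 -m crank '0.055 0 0 0 0 0 0; 0.065 0 0 0 0 0 0; 0.085 0 0 0 0 0 0; 0.085 0 0 0 0 0 0; 0.085 0 0 -0.03 0 0 0; 0.085 0 0 -0.08 0 0 0; 0.085 0 0 -0.13 0 0 0; 0.085 0 0 -0.15 0 0 0'
python3 -m crank '0.085 -0.04 0 0 0 0 0; 0.085 -0.09 0 0 0 0 0; 0.085 -0.14 0 0 0 0 0; 0.085 -0.19 0 0 0 0 0; 0.085 -0.24 0 0 0 0 0; 0.085 -0.29 0 0 0 0 0; 0.085 -0.32 0 0 0 0 0; 0.085 -0.32 0 0 0 0 0'
python3 - <<'E'
from h import *
a=[cv2.resize(arm.grab_frame(n)[y0:y1,x0:x1,::-1],None,fx=3,fy=3,interpolation=cv2.INTER_CUBIC) for n,x0,y0,x1,y1 in(("top",250,125,450,275),("side",220,150,420,250))]
for k,r,z in((.114,.024,.092),(.038,.0235,.110),(-.038,.022,.102),(-.114,.026,.092)):
    c=np.array([.5026,-.2135])+k*np.array([-.05,.9987])
    q=[(proj("top",[c[0]+r*np.cos(t),c[1]+r*np.sin(t),z])-[250,125]+.5)*3 for t in np.linspace(0,6.28,50)]
    cv2.polylines(a[0],[np.int32(q)],True,(0,0,255),1,cv2.LINE_AA)
cv2.imwrite("pics/c7.png",cv2.resize(np.vstack(a),None,fx=.78,fy=.78))
E
```

```text
time: 27.1
position: [0.5004, -0.0988, 0.0937]
orientation: [[0.051, -0.999, 0.0], [-0.999, -0.051, -0.003], [0.003, 0.0, -1.0]]
force: [-3.2, 0.0, 10.4]
opening: 0.0481
finger_force: 42.4
time: 27.9
position: [0.5023, -0.0983, 0.2471]
orientation: [[0.051, -0.999, 0.008], [-0.999, -0.051, -0.003], [0.003, -0.008, -1.0]]
force: [-0.1, -0.1, 0.7]
opening: 0.0848
finger_force: 0.0
time: 28.7
position: [0.484, 0.2249, 0.2406]
orientation: [[0.055, -0.999, -0.001], [-0.998, -0.055, -0.002], [0.002, 0.001, -1.0]]
force: [0.1, 0.0, -0.4]
opening: 0.0849
finger_force: 0.0
```

View pics/c7.png

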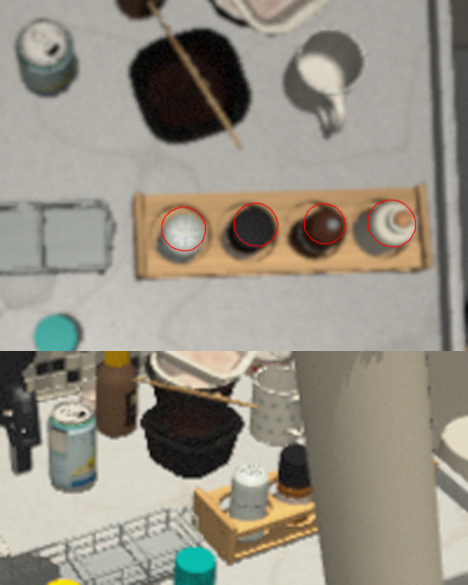

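All four stand upright in the rack in the original order, each within a few millimetres of its hole's middle (red circles at (183,229), (256,225), (324,224) and (391,222)). The mug and can have not moved. I'll hand in.

```bash
python3 -m crank '0.085 0 0 0 0 0 0; 0.085 0 0 0 0 0 0; 0.085 0 0 0 0 0 0; 0.085 0 0 0 0 0 0'
python3 -c "
from cell import arm
print(arm.sign_off())"
```

```text
time: 29.2
position: [0.4843, 0.2207, 0.2413]
orientation: [[0.049, -0.999, -0.001], [-0.999, -0.049, -0.002], [0.002, 0.001, -1.0]]
force: [0.4, 0.6, -0.6]
opening: 0.0852
finger_force: 0.0
the job is handed in; nothing more can be done
None
```

The salt caster, spice jar, pepper mill and oil cruet now stand upright in the wooden rack in their original left-to-right order, the mug and can look untouched in the last picture, and the job was handed in at about 29 s (no verdict was returned).

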